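# Wind the storeroom's bench clamp open with its crank

### The arm

A 6-joint arm with a two-finger parallel gripper is mounted at the origin on the work surface. World frame = base frame: x ahead of the robot, y to its left, z up, the work surface at z = 0. Lengths are in m, angles in rad, forces in N, time in s.
With the tool pointing down it reaches from about 0.35 to 0.8 m from the base axis. Payload 7.3 kg.
Tool frame: the origin (TCP) lies between the finger pads; the fingertips stand 25 mm ahead of it and the grasp point (between the pads) lies 6 mm ahead of it (r.tip_extent is the distance from the TCP to the fingertips, in m); z points along the fingers, y is the line along which they close (so a half turn about z gives the same grasp; the last joint's range is limited). The gripper opens to 85 mm and grips with 20 to 120 N. Pads are 22 mm wide; open, the fingers measure 114 mm over their backs; the gripper's body (76 mm by 85 mm) begins 54 mm behind the grasp point. The pads swing forward as they close: fully open they stand 13 mm farther back than shut.
Start: joints at [0.963, 0.342, 1.524, -0, 1.275, -0.146], TCP at [0.234, 0.47, 0.256] pointing down, gripper open.
Joint ranges: [-2.53, 2.53], [-0.77, 2.02], [0.04, 2.7], [-1, 4.14], [0.28, 2.66], [-3.11, 3.11]. Speed limits (rad/s): [2.57, 2.57, 3.14, 3.14, 3.14, 3.14].

### API

Orientations are given as a unit quaternion [x, y, z, w].
In Python, from workcell import r, command_gripper, optics gives the robot as it stands. The module is installed in compiled form; this text tells all that it offers. Calls block until the motion is done:
- r.reach(position, orientation): joint-space move of the TCP to a pose.
- r.move_straight(position, orientation=None, speed=0.15, max_force=None): straight line of the TCP; orientation=None keeps the orientation; speed is the mean speed in m/s. With max_force (N) it stops when the force on the tool has changed by that much, and returns True; else False.
- r.movej(angles): joint-space move.
- command_gripper(opening, force=None): finger opening in m; force is the grip in N (None keeps the last); returns when the fingers have stopped.
- r.hold(seconds).
- r.solve_ik(position, orientation): joint angles nearest the present ones, or None.
- r.read_state(): the state.
- optics.get_image(name): name is "scene" or "top" or "wrist"; returns (picture, depth): 384x512x3 uint8, red, green, blue; 384x512 float32, m along the optical axis (not along the pixel's ray), 0 where there is no reading.
- optics.camera_model(name): a dict with "K" (3x3 intrinsics, pixels), "R" (3x3) and "t" (3): a world point X has camera coordinates R X + t; the wrist camera has in their place "tool_from_camera" (4x4, takes a point from camera to tool coordinates, whose origin is the TCP and whose axes are the flange's). Camera axes: x right, y down, z forward; pixel columns grow to the right and rows downward; lengths in m; the calibration is good to about 2 mm. A picture is of the moment at which its call begins: read the wrist's pose just before it. camera_model takes no time and is no camera call.
A pose or a line that the arm cannot do raises r.PlanningError and nothing moves.
- r.finish_job(): hands the job in; it is judged then, once.
The state is a dict: "time_s": time; "joint_positions": joint angles; "dq": joint speeds; "tau": joint torques, N m; "eef_pos": TCP position; "eef_rot": TCP orientation; "contact_force": force on the tool from outside, world axes, zero at the start; "torque": the same for the moment, N m; "grip_width": finger opening in m; "grip_force": force on a finger pad.
Only numpy, scipy, OpenCV 4.12 (cv2) and the standard library are available. Lean on these libraries where they do the work, as an engineer would, in place of code of your own. Each camera call takes 0.05 s, during which the arm holds its last target. There are 200 camera calls.

### The job

The bench clamp in the parts store stands shut and the next spare part needs room between its jaws. Take the crank with the square socket (the larger of the two cranks lying about), fit it all the way down onto the clamp's upright square shaft, and wind it counter-clockwise seen from above, about two full turns, until the jaws stand a little more than 40 mm apart, then leave the crank sitting on the shaft and let go of it.

Things in the scene. Friction and masses are not known exactly. Their poses are not given: they have to be found in the camera images.
- crank_grip (a point): Centre of the right crank's upright grip, a black cylinder 24 mm across, 12 to 68 mm above the crank's underside (point at 44 mm). The steel crank lies flat, about 200 g. x runs along its arm (18 wide, 10 thick, flush below) from hub to grip, z up. The grip turns stiffly on its pin (0.03 N m): the crank keeps its direction when carried and can be wound without turning the hand.
- crank_socket (a point): Centre of the right crank's square hole (19 mm, right through, sides along x and y) at the hub's underside, 70 mm behind crank_grip and 44 mm lower, same axes. Hub: square block 36 x 36, 25 mm high. Fingers opened to 50 mm along the arm clear it. The other, smaller crank (45 mm arm, 26 mm hub, round 11 mm hole, grip 18 mm across) does not fit.
- shaft (a point): Foot of the grey clamp's upright square shaft, on its axis, 90 mm above the bench, on a flat disc 120 mm across. 16 mm square for 22 mm, then tapers to 7 mm at the tip, 32 mm up. Sides along x and y, which turn with it; z up. Crank fits in any quarter turn, within 10 degrees; fully down it lies on the disc. Friction 0.12 N m. Clamp fixed, bed runs 240 mm to the left (+y), jaws under 80 mm high.
- jaw (a joint): Gap between the clamp's fixed jaw and its moving jaw, the one farther from the shaft, in m: 0 shut, 0.054 open stop. Grows 20 mm per full counter-clockwise turn of the shaft (seen from above); cannot be pushed by hand. Starts at 0 to 4 mm.
There are look-alikes about, which are no part of the job. Leave any turquoise look-alike of the part that bears crank_grip alone.

How it is judged:
By the outcome, as a careful person would: the job done as asked, in the order asked, and still so for the second after the job is handed in, with the robot touching nothing.
It also fails if it takes over 67 s, if anything falls off the work surface, if the arm or the gripper's body presses on something with over 40 N, if the wrist force passes 120 N, or if a joint passes its speed limit or range.

## Working session

There is one attempt and no reset: what is moved stays moved. The work goes in short steps, each a Python script; the robot and the scene stay as the last script left them, time stands still between calls to the robot, and variables do not carry over. Pictures are saved under pics/ and viewed, at most 10 in all, crops included, and the job is handed in when it is done.

```bash
mkdir -p pics; cat > h.py <<'E'
import numpy as np, cv2
from workcell import r, command_gripper, optics
from scipy.spatial.transform import Rotation as Ro
def cloud(name):
    st=r.read_state(); im,d=optics.get_image(name); m=optics.camera_model(name); K=np.array(m["K"])
    v,u=np.mgrid[:384,:512]; P=np.stack([(u-K[0,2])/K[0,0]*d,(v-K[1,2])/K[1,1]*d,d],-1)
    if name=="wrist":
        T=np.array(m["tool_from_camera"]); P=P@T[:3,:3].T+T[:3,3]
        P=P@Ro.from_quat(st["eef_rot"]).as_matrix().T+np.array(st["eef_pos"])
    else: P=(P-np.array(m["t"]))@np.array(m["R"])
    P[d==0]=np.nan
    return im,P
E
python3 - <<'E'
from h import *
for n in ("top","scene"):
    im,P=cloud(n); np.savez(n+".npz",im=im,P=P)
    cv2.imwrite(f"pics/{n}0.png",cv2.resize(im[:,:,::-1],(800,600)))
print(r.read_state())
E
```

```text
{'time_s': 0.1, 'joint_positions': array([ 9.63035441e-01,  3.42642766e-01,  1.52490372e+00,  2.28868091e-05,
        1.27539947e+00, -1.45981319e-01]), 'dq': array([ 0.00111812, -0.00109458, -0.00145846, -0.00086043,  0.00068294,
       -0.00030298]), 'tau': array([ 1.26805731e-03, -4.34447193e+01, -2.46490914e+01, -1.81769756e-04,
        4.74512985e-03,  4.52819862e-06]), 'eef_pos': array([0.23369362, 0.46976824, 0.25570697]), 'eef_rot': array([ 2.28846984e-01,  9.73462172e-01, -6.25140261e-04, -2.59195376e-04]), 'contact_force': array([ 0.44445335,  0.50284028, -0.42193953]), 'torque': array([-0.01470701,  0.01834292,  0.02154788]), 'grip_force': 0.0, 'grip_width': 0.08571471682531379}
```

View pics/top0.png

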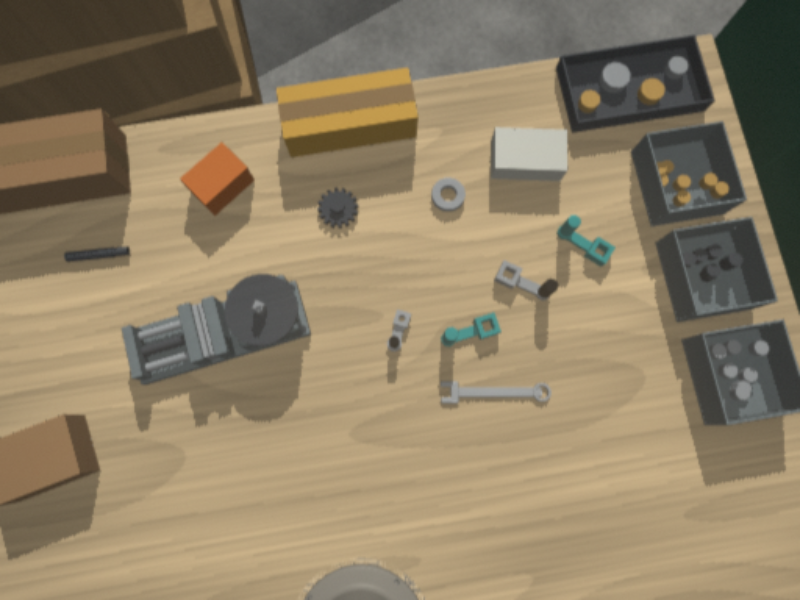

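View pics/scene0.png

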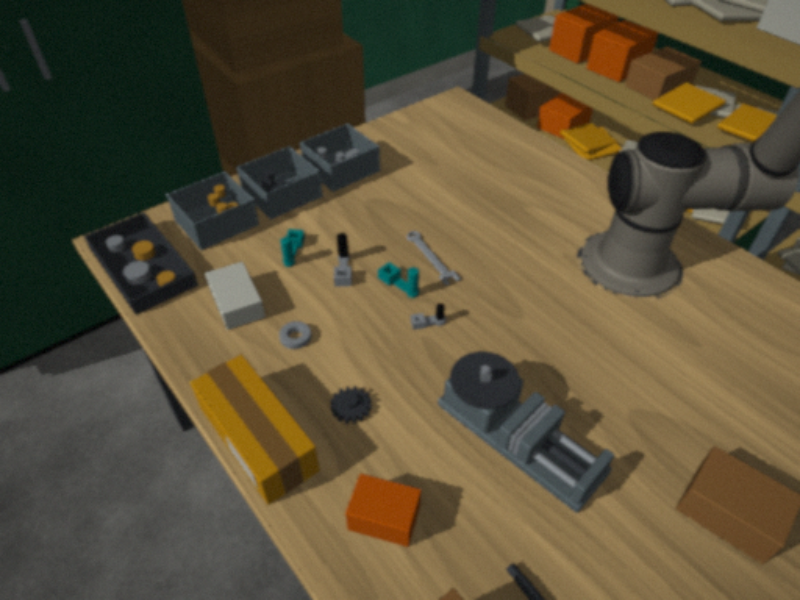

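The top view (800x600) shows these candidates:
- Steel crank with hub at (510,272) and black grip at (548,288). It is the larger of the two.
- Small steel crank with hub at (401,322) and grip at (394,342). Wrong size.
- Turquoise look-alikes at (600,250) and (487,325). These stay where they are.
- Clamp shaft tip at (258,306) on the dark disc, with the bed running left.

I'll choose the first crank and measure it.

```bash
python3 - <<'E'
from h import *
D=np.load("top.npz"); P=D["P"]; im=D["im"]
s=512/800
def reg(u0,u1,v0,v1): return P[int(v0*s):int(v1*s),int(u0*s):int(u1*s)], im[int(v0*s):int(v1*s),int(u0*s):int(u1*s)]
# crank
for nm,b in dict(big=(485,565,250,310),small=(380,418,305,355)).items():
    p,c=reg(*b); z=p[...,2]; g=c.mean(-1)
    print(nm,'zmax',np.nanmax(z), 'bench',np.nanmedian(z))
    for lo,hi in ((.006,.016),(.018,.032),(.05,.08)):
        m=(z>lo)&(z<hi); q=p[m]
        if len(q): print(lo,hi,len(q),q.mean(0).round(4),q.min(0).round(4),q.max(0).round(4))
p,c=reg(215,315,270,350); z=p[...,2]
for lo,hi in ((.082,.096),(.1,.13)):
    q=p[(z>lo)&(z<hi)]; print('clamp',lo,len(q),q.mean(0).round(4),q.min(0).round(4),q.max(0).round(4))
a=reg(480,620,205,310)[1]; b=reg(200,320,265,350)[1]
a=cv2.resize(a[:,:,::-1],(480,360),interpolation=2);b=cv2.resize(b[:,:,::-1],(300,212),interpolation=2)
o=np.zeros((360,780,3),np.uint8);o[:,:480]=a;o[:212,480:]=b;cv2.imwrite("pics/crop.png",o)
E
```

```text
big zmax 0.07204702156700347 bench 0.0005154950349061168
0.006 0.016 138 [ 0.5163 -0.3778  0.0102] [ 0.4846 -0.4154  0.0062] [ 0.5518 -0.3265  0.0159]
0.018 0.032 151 [ 0.5347 -0.3549  0.0245] [ 0.4862 -0.4081  0.0184] [ 0.5627 -0.3274  0.0317]
0.05 0.08 74 [ 0.497  -0.4053  0.0655] [ 0.4861 -0.4175  0.0531] [ 0.5083 -0.3953  0.072 ]
small zmax 0.04891960832186227 bench 0.0007003113923833397
0.006 0.016 99 [ 0.47   -0.1413  0.0108] [ 0.4407 -0.1665  0.0061] [ 0.5064 -0.1203  0.0159]
0.018 0.032 42 [ 0.487  -0.1501  0.0202] [ 0.4442 -0.1636  0.018 ] [ 0.5069 -0.1255  0.0318]
clamp 0.082 1680 [0.5329 0.0739 0.0897] [0.4746 0.0148 0.0821] [0.5931 0.1333 0.0957]
clamp 0.1 51 [0.5325 0.0727 0.1151] [0.5243 0.0638 0.1009] [0.5427 0.0842 0.1241]
```

View pics/crop.png

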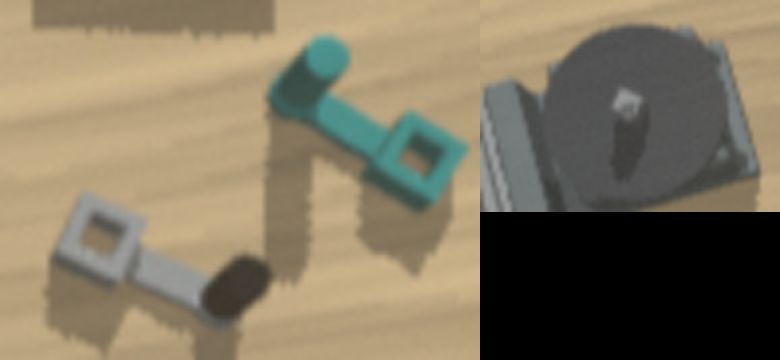

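The crop confirms a steel square-holed hub with a black grip, the turquoise twin beside it, and the shaft on its disc. I'll look at the shaft and then the crank from close by with the wrist camera.

```bash
cat >> h.py <<'E'
def down(yaw):  # tool z down, tool y along yaw
    y=np.array([np.cos(yaw),np.sin(yaw),0]); z=np.array([0,0,-1.]); x=np.cross(y,z)
    return Ro.from_matrix(np.stack([x,y,z],1)).as_quat()
E
python3 - <<'E'
from h import *
T=np.array(optics.camera_model("wrist")["tool_from_camera"]); print(T.round(3))
def look(pt,yaw,h,name):
    q=down(yaw); M=Ro.from_quat(q).as_matrix()
    # camera centre over pt roughly: put the optical axis through pt
    c=M@T[:3,3]; a=M@T[:3,2]; dist=h/-a[2]
    tcp=np.array(pt)-a*dist-c
    r.reach(tcp,q); r.hold(.2)
    im,P=cloud("wrist"); np.savez(name+".npz",im=im,P=P); cv2.imwrite(f"pics/{name}.png",im[:,:,::-1]); s=r.read_state(); print(name,tcp.round(3),s["joint_positions"].round(2),s["time_s"])
look([.533,.0735,.1],0.0,.28,"ws")
look([.52,-.375,.02],np.arctan2(.057,.04),.28,"wc")
E
```

```text
[[-0.    -0.961 -0.277  0.071]
 [ 1.     0.    -0.001 -0.001]
 [ 0.001 -0.277  0.961 -0.119]
 [ 0.     0.     0.     1.   ]]
ws [0.535 0.083 0.261] [0.01 0.37 1.47 0.   1.3  0.01] 2.1333
wc [ 0.513 -0.368  0.181] [-0.74  0.6   1.32  0.    1.23 -1.7 ] 4.0667
```

```bash
python3 -c "
import cv2,numpy as np
a=cv2.imread('pics/ws.png');b=cv2.imread('pics/wc.png')
cv2.imwrite('pics/wboth.png',cv2.resize(np.hstack([a,b]),(800,300),interpolation=3))"
```

```text
(no output)
```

View pics/wboth.png

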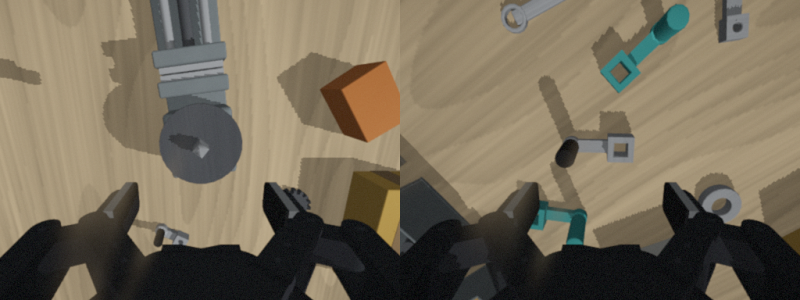

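The wrist pictures (each half 400x300) show the shaft at (203,148) on the disc. They show the crank lying along the closing line, with its hub at (621-400,147) and grip at (567-400,150). Next I'll fit both poses from the depth.

```bash
python3 - <<'E'
from h import *
def rect(q): 
    (c,s,a)=cv2.minAreaRect((q[:,:2]*1000).astype(np.float32)); return np.round(c,1),np.round(s,1),round(a,1)
D=np.load("wc.npz");P=D["P"];z=P[...,2];b=np.nanmedian(z[(abs(P[...,0]-.52)<.08)&(abs(P[...,1]+.375)<.08)]);print('bench',b)
n=(np.hypot(P[...,0]-.537,P[...,1]+.348)<.035)
q=P[n&(z>b+.022)&(z<b+.028)];print('hub',len(q),rect(q),q.mean(0))
g=np.hypot(P[...,0]-.497,P[...,1]+.405)<.03
q=P[g&(z>b+.064)];print('griptop',len(q),rect(q),q.mean(0),cv2.minEnclosingCircle((q[:,:2]*1000).astype(np.float32)))
a=(np.hypot(P[...,0]-.52,P[...,1]+.375)<.03)&(z>b+.007)&(z<b+.012);q=P[a];print('arm',len(q),rect(q))
D=np.load("ws.npz");P=D["P"];z=P[...,2];rr=np.hypot(P[...,0]-.533,P[...,1]-.0735)
d=P[(rr<.08)&(abs(z-.09)<.006)];dz=np.median(d[:,2]);print('disc',dz,cv2.minEnclosingCircle((d[:,:2]*1000).astype(np.float32)))
for lo,hi in((.004,.04),(.012,.023),(.019,.024),(.024,.029),(.027,.04)):
    q=P[(rr<.03)&(z>dz+lo)&(z<dz+hi)]
    if len(q): print('shaft',lo,hi,len(q),rect(q),q.mean(0).round(4))
im=D["im"][:,:,::-1];v,u=np.argwhere((rr<.03)&(z>dz+.01)).mean(0).astype(int);c=im[v-35:v+35,u-45:u+45]
# jaw region profile for gap too
cv2.imwrite("pics/shaft.png",np.hstack([cv2.resize(c,(360,280),interpolation=2),cv2.resize(im[0:130,180:310],(280,280),interpolation=2)]))
E
```

```text
bench 0.2271961598038269
hub 2472 (array([ 518.9, -335.3]), array([58.3, 12.4]), 50.4) [ 0.5132257  -0.34133282  0.252015  ]
griptop 0 (array([0., 0.]), array([0., 0.]), 0.0) [nan nan nan] ((0.0, 0.0), 0.0)
arm 1542 (array([ 503.8, -362. ]), array([42.2,  3.6]), 53.9)
disc 0.09146868611850476 ((532.3749389648438, 73.14808654785156), 65.18397521972656)
shaft 0.004 0.04 310 (array([532.5,  73.1]), array([16. , 16.1]), 53.5) [0.5326 0.0756 0.1152]
shaft 0.012 0.023 70 (array([532.5,  73.1]), array([16. , 16.1]), 53.5) [0.5326 0.0773 0.1101]
shaft 0.019 0.024 62 (array([532.6,  73.1]), array([16. , 15.9]), 53.5) [0.5323 0.0762 0.1139]
shaft 0.024 0.029 90 (array([532.8,  72.9]), array([14.6, 14.7]), 56.7) [0.5328 0.0749 0.1178]
shaft 0.027 0.04 123 (array([532.7,  73.1]), array([11.9, 11.3]), 52.3) [0.5327 0.0739 0.1219]<stdin>:8: RuntimeWarning: Mean of empty slice.
  ret = um.true_divide(
```

View pics/shaft.png

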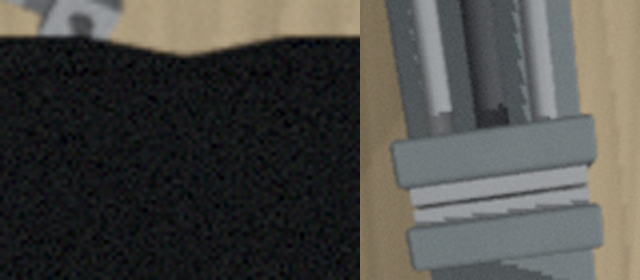

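The shaft fit is clean: (532.6, 73.1) mm, a 16 mm square at 53.5° mod 90. The jaws are nearly shut, with a thin dark slit at about (500,195). The crank fit was spoiled by points on the gripper itself, so I'll redo it with a height cut.

```bash
python3 - <<'E'
from h import *
def rect(q): 
    (c,s,a)=cv2.minAreaRect((q[:,:2]*1000).astype(np.float32)); return np.round(c,1),np.round(s,1),round(a,1)
D=np.load("wc.npz");P=D["P"];z=np.where(P[...,2]<.1,P[...,2],np.nan);near=np.hypot(P[...,0]-.517,P[...,1]+.377)<.08
b=np.nanmedian(z[near]);print('bench',b)
n=near&(np.hypot(P[...,0]-.537,P[...,1]+.348)<.035)
q=P[n&(z>b+.022)&(z<b+.028)];print('hub',len(q),rect(q))
g=near&(np.hypot(P[...,0]-.497,P[...,1]+.405)<.03)
q=P[g&(z>b+.064)];print('griptop',len(q),rect(q),q[:,2].mean(),cv2.minEnclosingCircle((q[:,:2]*1000).astype(np.float32)))
a=near&(np.hypot(P[...,0]-.517,P[...,1]+.377)<.03)&(z>b+.007)&(z<b+.013);q=P[a];print('arm',len(q),rect(q))
# jaws in ws: profile along bed axis
D=np.load("ws.npz");P=D["P"];z=P[...,2];m=(P[...,1]>.12)&(P[...,1]<.33)&(abs(P[...,0]-.5)<.09)&(z>.03)&(z<.1);q=P[m]
print('jawpts',rect(q[q[:,2]>.06]))
E
```

```text
bench 0.0016325035872017113
hub 822 (array([ 537.1, -353.3]), array([36. , 36.4]), 53.5)
griptop 488 (array([ 495.5, -409.2]), array([22.8, 22.2]), 9.8) 0.06905188864529324 ((495.67431640625, -409.45343017578125), 11.833794593811035)
arm 618 (array([ 515.2, -376.9]), array([56.3, 28.1]), 54.5)
jawpts (array([521.4, 160.2]), array([99.9, 93.3]), 7.2)
```

The hub-to-grip distance measures 69.7 mm (70 expected) and the hub 36 mm. The crank direction is -126.5°, which already matches the shaft's 53.5° mod 90, so the hand doesn't need to turn. Next: grasp, lift, carry above the shaft and measure the hub in the hand.

```bash
cat >> h.py <<'E'
YAW=np.radians(53.5); Q=down(YAW); S=np.array([.5326,.0731]); E_=np.array([np.cos(YAW),np.sin(YAW)]) # grip = hub - .07*E_
def hub_look(name,zlo=None):
    im,P=cloud("wrist"); cv2.imwrite(f"pics/{name}.png",im[:,:,::-1]); t=np.array(r.read_state()["eef_pos"])
    e=t[:2]+.07*E_; zt=t[2]-.050+.025
    m=(np.hypot(*(P[...,:2]-e).transpose(2,0,1))<.034)&(abs(P[...,2]-zt)<.006)
    q=P[m]; c,s,a=cv2.minAreaRect((q[:,:2]*1000).astype(np.float32))
    print(name,len(q),"hub",np.round(c,1),np.round(s,1),round(a,1),"z",np.median(q[:,2]).round(4),"exp",(e*1000).round(1),zt.round(4),"t",r.read_state()["time_s"])
    return np.array(c)/1000,a
E
python3 - <<'E'
from h import *
G=np.array([.4956,-.4093])
command_gripper(.05,60)
r.reach([*G,.13],Q)
print(r.move_straight([*G,.050],speed=.12,max_force=15))
command_gripper(0,70); s=r.read_state(); print(s["grip_width"],s["grip_force"],s["eef_pos"])
r.move_straight([*G,.2],speed=.15)
r.reach([*(S-.07*E_),.2],Q); r.hold(.2)
s=r.read_state(); print(s["grip_width"],s["eef_pos"],s["joint_positions"].round(2),s["contact_force"])
hub_look("h1")
E
```

```text
False
0.022274848361817992 68.33223581314087 [ 0.49611814 -0.40968892  0.05125657]
0.022383626497227315 [0.49122579 0.01603689 0.19988078] [-0.12  0.34  1.7  -0.    1.1  -1.06] [-0.62421252  0.37023255 -2.63805069]
h1 3056 hub [531.4  71.3] [37.3 36.8] 53.6 z 0.1745 exp [532.8  72.4] 0.1749 t 9.025
```

View pics/h1.png

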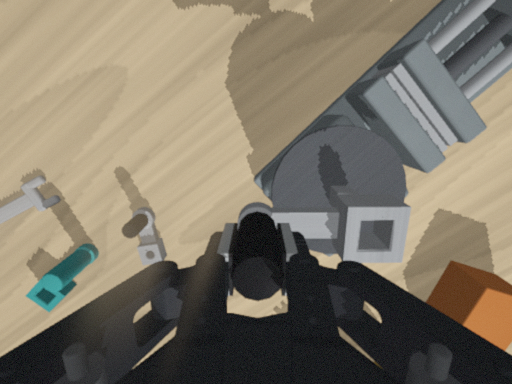

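The crank is held by its grip between the pads, and the hub at (376,235) is level and square to the shaft. It sits about 2 mm off the axis, so I'll correct that and lower it.

```bash
python3 - <<'E'
from h import *
C=S-.07*E_+np.array([.0012,.0018])
r.move_straight([*C,.18],speed=.08); r.hold(.2)
c,a=hub_look("h2"); d=S-c; print(d)
if np.hypot(*d)<.004: C=C+.7*d
r.move_straight([*C,.18],speed=.05)
hit=r.move_straight([*C,.138],speed=.04,max_force=12); s=r.read_state()
print(hit,s["eef_pos"],s["contact_force"],s["torque"],C,s["grip_width"])
hub_look("h3")
E
```

```text
h2 3074 hub [532.6  73.7] [37.3 37.2] 54.3 z 0.1551 exp [534.   74.8] 0.1554 t 9.675
[ 3.35327148e-05 -5.79290771e-04]
True [0.49198214 0.01816886 0.14119058] [-1.16738254 -0.51096321  7.65256272] [ 0.0108479   0.19749209 -0.00457866] [0.49218588 0.01822452] 0.022933236961413046
h3 3585 hub [531.8  73.5] [37.  36.8] 53.8 z 0.1161 exp [533.6  74.4] 0.1162 t 10.8833
```

The crank is seated: the TCP is at z 0.1412, so its underside is at 0.090. Now I'll wind counter-clockwise, keeping the hand's direction fixed.

```bash
cat >> h.py <<'E'
C0=np.array([.49198,.01817]); A0=YAW-np.pi
def wind(a,b,n,speed=.12):
    fm=0
    for t in np.linspace(a,b,n+1)[1:]:
        th=A0+t; p=C0+.07*np.array([np.cos(th)-np.cos(A0),np.sin(th)-np.sin(A0)])
        if r.move_straight([*p,.1412],Q,speed=speed,max_force=30): print("force stop",np.degrees(t),r.read_state()["contact_force"]); return False
        f=r.read_state()["contact_force"]; fm=max(fm,np.hypot(f[0],f[1]))
    print("wound",np.degrees(b),"fmax",fm,"z",r.read_state()["eef_pos"][2],"t",r.read_state()["time_s"]); return True
E
python3 - <<'E'
from h import *
wind(0,np.pi/2,6) and wind(np.pi/2,4*np.pi,42)
s=r.read_state(); print(s["contact_force"],s["grip_width"])
hub_look("h4")
D=optics.get_image("top")[0]; cv2.imwrite("pics/top1.png",cv2.resize(D[150:270,60:220,::-1],(400,300),interpolation=2))
a=cv2.resize(cv2.imread("pics/h4.png"),(400,300)); cv2.imwrite("pics/v4.png",np.hstack([a,cv2.imread("pics/top1.png")]))
E
```

```text
wound 90.0 fmax 6.445370480512166 z 0.1413596528834518 t 12.6917
wound 720.0 fmax 6.497656960420583 z 0.14118161349779362 t 25.2917
[ 2.01063614 -0.27245126  6.45551418] 0.022417950960265047
h4 3525 hub [533.   73.2] [37.4 36.7] 52.4 z 0.1161 exp [533.7  74.7] 0.1162 t 25.3417
```

View pics/v4.png

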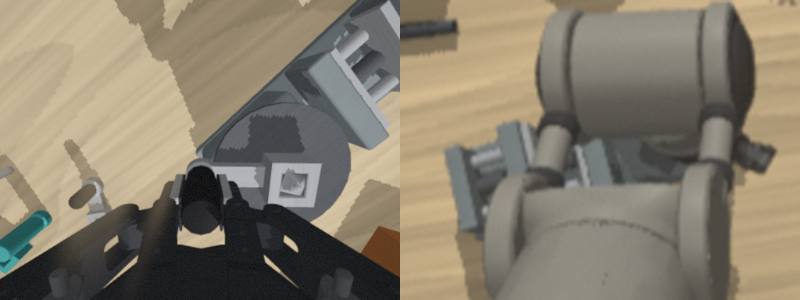

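After two turns the crank is still seated (hub at (295,182) in the left half) and the shaft tip shows in the socket. The moving jaw now stands well apart. Next I'll measure the gap along the bed axis from the clouds.

```bash
python3 - <<'E'
from h import *
im,Pt=cloud("top"); imw,Pw=cloud("wrist"); np.savez("w5.npz",im=imw,P=Pw)
def prof(P,tag):
    ax=np.radians(97.2); u=np.array([np.cos(ax),np.sin(ax)]); w=np.array([-u[1],u[0]])
    d=P[...,:2]-S; s=d@u; t=d@w; z=P[...,2]
    m=(s>.06)&(s<.26)&(abs(t)<.045)&(z>-.01)&(z<.1)
    print(tag)
    for s0 in np.arange(.06,.22,.002):
        k=m&(s>=s0)&(s<s0+.002)
        if k.sum()>2: print(f"{s0*1000:.0f}:{np.median(z[k])*1000:.0f}/{np.percentile(z[k],90)*1000:.0f}",end=" ")
    print()
prof(np.load("top.npz")["P"],"top0");prof(np.load("ws.npz")["P"],"ws0");prof(Pt,"top now");prof(Pw,"wrist now")
E
```

```text
top0
60:88/90 62:19/21 64:21/23 66:19/22 68:19/20 70:20/24 72:49/71 74:74/76 76:75/78 78:75/76 80:75/78 82:75/78 84:75/77 86:74/76 88:75/77 90:75/77 92:75/77 94:72/74 96:69/70 98:67/71 100:68/71 102:67/69 104:66/68 106:67/70 108:67/69 110:67/71 112:69/76 114:75/78 116:76/79 118:77/79 120:77/79 122:77/79 124:77/79 126:77/79 128:76/78 130:77/79 132:77/79 134:76/78 144:43/45 146:42/46 148:42/44 150:40/45 152:40/45 154:20/43 156:34/44 158:38/44 160:39/44 162:32/44 164:37/45 166:38/44 168:40/44 170:35/43 172:40/45 174:22/43 176:38/44 178:39/44 180:22/44 182:37/44 184:38/44 186:25/44 188:30/44 190:39/44 192:37/44 194:28/44 196:38/44 198:38/44 200:20/44 202:34/44 204:38/43 206:38/44 208:23/44 210:38/46 212:35/44 214:21/46 216:45/60 218:49/65 
ws0
60:22/23 62:21/22 64:21/22 66:21/23 68:21/22 70:48/74 72:76/77 74:76/77 76:76/77 78:76/77 80:77/77 82:76/77 84:76/77 86:77/78 88:76/78 90:76/77 92:75/76 94:69/70 96:69/70 98:69/70 100:69/70 102:45/47 104:67/70 106:69/70 108:69/70 110:69/70 112:76/78 114:78/79 116:78/79 118:79/80 120:78/79 122:78/79 124:78/79 126:78/79 128:78/79 130:78/79 132:78/79 
[... 800 characters left out ...]
162:77/78 164:77/79 166:76/80 168:76/80 170:77/80 172:76/78 174:74/75 186:43/44 188:43/46 190:43/46 192:40/44 194:39/45 196:39/47 198:39/42 200:42/46 202:41/45 204:40/45 206:43/44 208:39/43 210:39/44 212:37/44 214:42/45 216:46/58 218:53/64 
wrist now
60:21/22 62:21/22 64:22/22 66:21/22 68:21/22 70:58/72 72:75/76 74:76/77 76:76/77 78:76/77 80:76/77 82:76/77 84:76/77 86:76/77 88:76/77 90:76/77 92:75/76 94:70/70 96:69/70 98:69/70 100:69/70 102:63/68 104:21/22 106:21/22 108:21/23 110:21/22 112:21/22 114:44/46 116:44/46 118:43/46 120:43/46 122:43/46 124:43/45 126:42/45 128:41/45 130:41/45 132:40/45 134:41/45 136:41/45 138:41/45 140:40/46 142:49/65 144:56/70 146:69/70 148:69/70 150:70/74 152:70/74
```

```bash
python3 - <<'E'
from h import *
def edges(P,tag,mid):
    z=P[...,2]; ax=np.radians(97.2)
    for it in range(2):
        u=np.array([np.cos(ax),np.sin(ax)]); w=np.array([-u[1],u[0]]); d=P[...,:2]-S; s=d@u; t=d@w
        lo=[];hi=[]
        for t0 in np.arange(-.034,.034,.002):
            k=(t>=t0)&(t<t0+.002)&(z>.066)&(z<.073)
            a=s[k&(s>.094)&(s<mid)]; b=s[k&(s>mid)&(s<mid+.06)]
            if len(a)>4: lo.append((t0,a.max()))
            if len(b)>4: hi.append((t0,b.min()))
        lo=np.array(lo);hi=np.array(hi)
        sl=np.polyfit(lo[:,0],lo[:,1],1)[0]; ax-=0
        print(tag,"slope deg",np.degrees(np.arctan(sl)).round(2), "lo",np.median(lo[:,1]).round(4),len(lo),"hi",np.median(hi[:,1]).round(4),len(hi),"gap",(np.median(hi[:,1])-np.median(lo[:,1])).round(4)); ax+=np.arctan(sl)
edges(np.load("ws.npz")["P"],"ws0",.1025); edges(np.load("w5.npz")["P"],"now",.12)
E
```

```text
ws0 slope deg -0.19 lo 0.1013 34 hi 0.1044 34 gap 0.0031
ws0 slope deg -0.21 lo 0.1013 34 hi 0.1044 34 gap 0.0031
now slope deg 0.06 lo 0.1017 34 hi 0.1425 13 gap 0.0408
now slope deg 0.16 lo 0.1017 34 hi 0.1425 13 gap 0.0408
```

The gap is now about 41 mm, give or take 1 mm. I'll wind 27° more (1.5 mm) for margin, release, back off upward and check.

```bash
python3 - <<'E'
from h import *
wind(4*np.pi,4*np.pi+np.radians(27),2,.06)
command_gripper(.05,60); r.hold(.3)
p=np.array(r.read_state()["eef_pos"])
r.move_straight([p[0],p[1],.27],speed=.12)
T=np.array(optics.camera_model("wrist")["tool_from_camera"]);q=down(0.0);M=Ro.from_quat(q).as_matrix();a=M@T[:3,2]
tcp=np.array([.525,.13,.09])-a*.3/-a[2]-M@T[:3,3]
r.reach(tcp,q); r.hold(.3)
im,P=cloud("wrist"); np.savez("w6.npz",im=im,P=P); cv2.imwrite("pics/w6.png",im[:,:,::-1])
z=P[...,2];ax=np.radians(97.1);u=np.array([np.cos(ax),np.sin(ax)]);w=np.array([-u[1],u[0]]);d=P[...,:2]-S;s=d@u;t=d@w
g=[]
for t0 in np.arange(-.034,.034,.002):
    k=(t>=t0)&(t<t0+.002)&(z>.06)&(z<.074);A=s[k&(s>.094)&(s<.12)];B=s[k&(s>.12)&(s<.18)]
    if len(A)>3 and len(B)>3: g.append((A.max(),B.min()))
g=np.array(g);print("edges",np.median(g,0),"gap",np.median(g[:,1]-g[:,0]),len(g))
n=(np.hypot(P[...,0]-S[0],P[...,1]-S[1])<.03)&(abs(z-.1155)<.005);c=cv2.minAreaRect((P[n][:,:2]*1000).astype(np.float32));print("hub",c,np.median(z[n]),r.read_state()["time_s"])
E
```

```text
wound 747.0 fmax 6.144772867039844 z 0.14114241277870815 t 26.3417
edges [0.10176151 0.14513854] gap 0.04343754136420543 34
hub ((532.6182250976562, 72.90674591064453), (37.220951080322266, 36.297203063964844), 77.66983795166016) 0.11649954862056913 29.7083
```

View pics/w6.png

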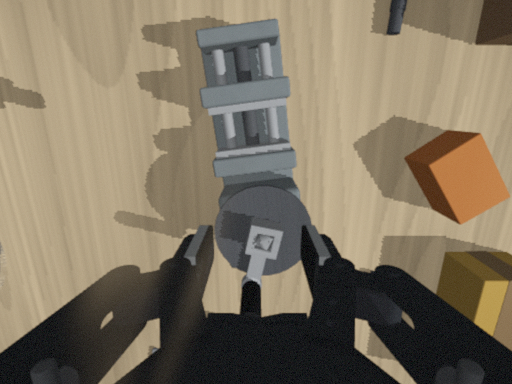

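The crank sits on the shaft with its hub at (265,240), hub top at about 0.115, so it is fully down. The jaws stand about 42–43 mm apart, between rows 105 and 150, and the hand is clear. I'll hand in.

```bash
python3 -c "
from h import *
print(r.read_state()['eef_pos'],r.finish_job())"
```

```text
the job is handed in; nothing more can be done
[0.52681268 0.14561529 0.27111659] None
```

The job is handed in at about 30 s of the 67 s allowed: the square-socket crank sits fully down on the shaft, released, and the jaws measure about 42–43 mm apart after 747° (just over two turns) counter-clockwise.

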